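# Laying the coffee corner in a kitchenette

## Task

Lay the coffee corner: stand the blue tumbler, the yellow tumbler and the red-lidded coffee jar each upright in the middle of the coaster of its own colour, without tipping any of them over on the way. Draw the bottom biscuit pack, the one poking out, from the dispenser, leaving the packs above it inside, and lay it flat in the outline on the wooden board, lengthwise along the board.

Things in the scene. Friction and masses are not known exactly. Their poses are not given: they have to be found in the camera images.
- cup_blue: blue plastic tumbler, open at the top, nearly straight sided: 54 mm across at the foot, 58 mm at the rim, 64 mm tall, about 120 g; stands upright on the counter. Origin: centre of its underside, z up.
- cup_yellow: yellow plastic tumbler, open at the top, nearly straight sided: 54 mm across at the foot, 58 mm at the rim, 64 mm tall, about 120 g; stands upright on the counter. Origin: centre of its underside, z up.
- jar_red: brown glass coffee jar with a red lid, round, closed, 54 mm across, 75 mm tall, about 160 g; stands upright on the counter. Origin: centre of its underside, z up.
- coaster_blue: round blue coaster, 90 mm across, 5 mm thick, with a thin white ring outline, fixed to the counter. Origin: centre of its underside, so its top is 5 mm above the origin.
- coaster_yellow: round yellow coaster, 90 mm across, 5 mm thick, with a thin white ring outline, fixed to the counter. Origin: centre of its underside, so its top is 5 mm above the origin.
- coaster_red: round red coaster, 90 mm across, 5 mm thick, with a thin white ring outline, fixed to the counter. Origin: centre of its underside, so its top is 5 mm above the origin.
- board: small dark wooden serving board, 120 mm (its x) by 62 mm (its y), 6 mm thick, with a white pack-shaped rectangle outlined on it along its x, fixed to the counter. Origin: centre of its underside; its top is 6 mm above.
- dispenser: grey gravity dispenser, fixed. Origin: on the counter under its column's middle, z up, mouth towards -x. Column 108 (x) by 50 mm, 76 tall, open-topped, floor 12 mm high, holds three packs flat, long side along x. Mouth: gap 22 mm high above the floor in the front wall (x = -54 mm). Before it a ledge 26 mm wide, 12 mm high, runs to x = -135 mm; fingers pass beside it, a drawn pack can rest on it.
- pack0: bottom biscuit pack: rigid green box, white band round its middle, 96 (x) by 38 (y) by 18 mm (z), about 60 g, flat, poking 30 mm out of the dispenser's mouth (origin 36 mm before the dispenser's, 12 mm above the counter). Origin: centre of its underside. Slides out along the dispenser's -x; clear of the mouth when its origin is 102 mm or more before the dispenser's.
- pack2: topmost biscuit pack, same look and size as the bottom one, seen in the dispenser's open top; a third alike lies between, not listed. The front wall holds both back; they drop 18 mm as the bottom pack leaves. Origin: centre of its underside, 48 mm above the counter at the start, 30 mm after.
There are look-alikes about, which are no part of the job. What is meant by the coaster_yellow is not purple, and is the larger of those in its own colour.

How it is judged:
By the outcome, as a careful person would: the job done as asked, in the order asked, and still so for the second after the job is handed in, with the robot touching nothing.
It also fails if it takes over 112 s, if anything falls off the work surface, if the arm or the gripper's body presses on something with over 40 N, if the wrist force passes 120 N, or if a joint passes its speed limit or range.

## Robot

A 6-joint arm with a two-finger parallel gripper is mounted at the origin on the work surface. World frame = base frame: x ahead of the robot, y to its left, z up, the work surface at z = 0. Lengths are in m, angles in rad, forces in N, time in s.
With the tool pointing down it reaches from about 0.375 to 0.9 m from the base axis. Payload 3.1 kg.
Tool frame: the origin (TCP) lies at the very end of the fingers, on their centre line; the grasp point (between the pads) lies 19 mm behind it (r.pinch_z is the z of the grasp point in the tool frame, in m); z points along the fingers, y is the line along which they close (so a half turn about z gives the same grasp; the last joint's range is limited). The gripper opens to 85 mm and grips with 20 to 120 N. Pads are 22 mm wide; open, the fingers measure 114 mm over their backs; the gripper's body (76 mm by 85 mm) begins 54 mm behind the grasp point. The pads swing forward as they close: fully open they stand 13 mm farther back than shut.
Start: joints at [0.959, 0.527, 1.433, -0, 1.181, -0.178], TCP at [0.263, 0.567, 0.231] pointing down, gripper open.
Joint ranges: [-3.08, 3.08], [-0.75, 2.2], [0.22, 2.44], [-1.43, 4.57], [0, 2.65], [-2.85, 2.85]. Speed limits (rad/s): [2.79, 2.79, 3.14, 3.14, 3.14, 3.14].

## Interface

Orientations are given as a rotation vector (axis times angle).
In Python, from cell import sensors, vision, order, r gives the robot as it stands.
- The arm moves only by the shell command python3 -m inch 'ROWS'. ROWS is JSON, one flat list of numbers, 5 for each row, row after row: the shift along the world's x, y, z in units of 25 mm (1.0 is 25 mm), then the turn about the world's z in units of 6 degrees (1.0 is 6 degrees), then the finger opening in mm, from 0 to 85.4. In form: [dx, dy, dz, yaw, grip, dx, dy, dz, yaw, grip, ...]. A call has 1 to 8 rows; each row is the pose to reach, as a shift and turn from the pose commanded when the call began; what a row does not reach only later rows make up. A row lasts 1/12 s, in which the tool goes at most 41.7 mm and 7.16 degrees, less where a joint would pass 70% of its speed; a pose out of reach is approached as far as the arm can. A call with a gripper value outside its range is refused whole. The fingers move at their own pace and stop on an object; the grip force is fixed at half the most. Time passes only in rows, so rows that repeat a pose let the fingers close. It gives the time, the measured TCP pose, the force, the opening and the grip force at its end, in the units of the state.
- sensors.get_state(): the state, without advancing time (a new reading comes with each control period).
- vision.read_camera(name): name is "side" or "top"; returns (picture, depth): 420x560x3 uint8, red, green, blue; 420x560 float32, m along the optical axis (not along the pixel's ray), 0 where there is no reading.
- vision.camera_info(name): a dict with "mtx" (3x3 intrinsics, pixels), "xyz" and "attitude" of the camera in the world. Camera axes: x right, y down, z forward; pixel columns grow to the right and rows downward; lengths in m; the calibration is good to about 2 mm. A picture is of the moment at which its call begins. camera_info takes no time and is no camera call.
- order.close_job(): hands the job in; it is judged then, once.
The state is a dict: "clock": time; "q": joint angles; "joint_velocities": joint speeds; "joint_efforts": joint torques, N m; "tcp_pos": TCP position; "tcp_rot": TCP orientation; "contact_force": force on the tool from outside, world axes, zero at the start; "torque": the same for the moment, N m; "finger_gap": opening from 0.0 (shut) to 1.0 (fully open); "grasp_force": force on a finger pad.
Only numpy, scipy, OpenCV 4.12 (cv2) and the standard library are available. Lean on these libraries where they do the work, as an engineer would, in place of code of your own. Each camera call takes 0.05 s, during which the arm holds its last target. There are 200 camera calls.

## Working session

There is one attempt and no reset: what is moved stays moved. The work goes in short steps, Python scripts to look and compute and a shell command to move; the robot and the scene stay as the last step left them, time stands still between calls to the robot, and variables do not carry over. Pictures are saved under pics/ and viewed, at most 14 in all, crops included, and the job is handed in when it is done.

```bash
mkdir -p pics; ls; python3 - <<'E'
from cell import sensors, vision, order, r
import cv2,numpy as np
for n in("top","side"):
    im,d=vision.read_camera(n); cv2.imwrite(f"pics/{n}0.png",im[:,:,::-1]); np.savez(f"{n}0.npz",im=im,d=d)
    print(vision.camera_info(n))
s=sensors.get_state(); print(s, r.pinch_z)
E
```

```text
pics
{'mtx': array([[399.90473838,   0.        , 282.21868368],
       [  0.        , 399.90473838, 207.81052261],
       [  0.        ,   0.        ,   1.        ]]), 'xyz': array([0.437785 , 0.0439173, 0.8671945]), 'attitude': array([-2.13346992,  2.13297044, -0.10222979])}
{'mtx': array([[429.8222501 ,   0.        , 293.6636303 ],
       [  0.        , 429.8222501 , 202.37992128],
       [  0.        ,   0.        ,   1.        ]]), 'xyz': array([0.50369618, 0.86090104, 0.59637188]), 'attitude': array([-0.10988494,  2.7315215 , -1.4735291 ])}
{'clock': 0.1, 'q': array([ 9.58513325e-01,  5.28381474e-01,  1.43380293e+00,  1.24105482e-05,
        1.18143518e+00, -1.78488169e-01]), 'joint_velocities': array([-0.0007343 , -0.00132229, -0.00378423, -0.00118267,  0.00126546,
       -0.00081246]), 'joint_efforts': array([ 7.30893498e-05, -4.43298590e+01, -1.78587288e+01, -1.75122377e-04,
        3.88794710e-03,  1.30639452e-05]), 'tcp_pos': array([0.26227137, 0.56657205, 0.23041727]), 'tcp_rot': array([-6.75909833e-01, -3.06720891e+00,  2.93057406e-03]), 'contact_force': array([0.193372  , 0.00598859, 0.64080616]), 'torque': array([ 0.03536309,  0.00277651, -0.00577103]), 'grasp_force': 0.0, 'finger_gap': 0.9979793337856778} -0.0187
```

View pics/top0.png

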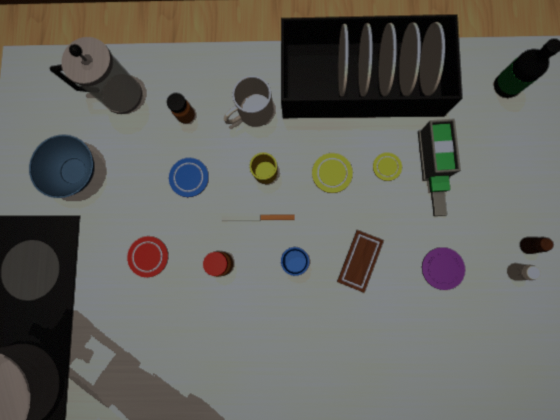

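View pics/side0.png

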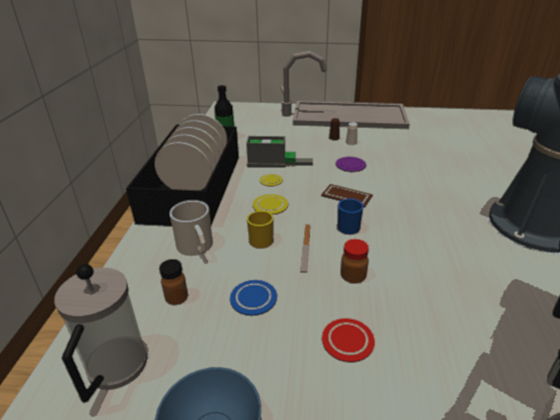

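Top view: blue cup (295,261), yellow cup (264,168), red-lidded jar (217,264), blue coaster (189,177), red coaster (148,257), board (361,261), dispenser (440,150) with its mouth toward the bottom of the image and pack0 at (440,184).
Possible mix-ups:
- **Yellow coaster:** large yellow (332,173), small yellow (387,166) or purple (443,268). I choose (332,173).
- **Jar:** red-lidded (217,264) or black-lidded (180,107). I choose (217,264).
- **Blue cup:** not the bowl (62,166).

```bash
cat > h.py <<'E'
from cell import sensors, vision, order, r
import cv2,numpy as np
from scipy.spatial.transform import Rotation as R
def cam(n):
    c=vision.camera_info(n); return c["mtx"],c["xyz"],R.from_rotvec(c["attitude"]).as_matrix()
def ray(n,uv,z):
    K,t,A=cam(n); uv=np.atleast_2d(uv).astype(float)
    d=np.c_[uv,np.ones(len(uv))]@np.linalg.inv(K).T@A.T
    return t+d*((z-t[2])/d[:,2])[:,None]
def cloud(n,d):
    K,t,A=cam(n); v,u=np.mgrid[:d.shape[0],:d.shape[1]]
    p=np.stack([u,v,np.ones_like(u)],-1)@np.linalg.inv(K).T*d[...,None]
    return p@A.T+t
def ortho(n,im,z,x0,x1,y0,y1,s=2000.):
    # image: right=-y, up=+x ; s px per m
    w,h=int((y1-y0)*s),int((x1-x0)*s)
    K,t,A=cam(n)
    M=K@A.T@np.c_[[1,0,0],[0,1,0],np.array([0,0,z])-t]
    P=np.array([[0,-1/s,x1],[-1/s,0,y1],[0,0,1]])
    return cv2.warpPerspective(im,M@P,(w,h),flags=cv2.INTER_CUBIC|cv2.WARP_INVERSE_MAP)
E
cat > m.py <<'E'
from h import *
import sys
im,d=vision.read_camera("top"); P=cloud("top",d)
hsv=cv2.cvtColor(im,cv2.COLOR_RGB2HSV); H,S,V=cv2.split(hsv)
def hue(a,b): return ((H>=a)&(H<=b)&(S>110)&(V>50)).astype(np.uint8)
print("counter z",np.median(P[230:240,350:400,2]))
for nm,m in dict(blue=hue(100,125),yellow=hue(22,34),red=((H<5)|(H>174)).astype(np.uint8)*(S>150)*(V>70),green=hue(45,85)).items():
    m=m.astype(np.uint8); m=cv2.morphologyEx(m,cv2.MORPH_CLOSE,np.ones((3,3)))
    n,l,st,c=cv2.connectedComponentsWithStats(m)
    for i in range(1,n):
        if st[i,4]<60: continue
        k=l==i; z=P[k][:,2]; zt=np.percentile(z,90)
        (cu,cv_),rad=cv2.minEnclosingCircle(np.argwhere(k)[:,::-1].astype(np.float32))
        Q=P[k&(P[...,2]>zt-.012)]; mid=(Q.max(0)+Q.min(0))/2
        # circle through ray at plane
        zz=.005 if zt<.02 else zt
        W=ray("top",np.argwhere(k)[:,::-1],zz)
        print(nm,st[i],c[i].round(1),"ztop %.3f"%zt,"centroid@z",W.mean(0).round(4),"ext",np.ptp(W,axis=0).round(3),"topmid",mid.round(4),np.ptp(Q,axis=0).round(3))
E
python3 m.py; python3 - <<'E'
from h import *
im=np.load("top0.npz")["im"][:,:,::-1]
a=ortho("top",im,.006,.30,.58,-.40,0)
cv2.imwrite("pics/o1.png",a)
E
```

```text
counter z 0.0012735237414602252
blue [  42  141   51   55 1201] [ 63.5 165.7] ztop 0.031 centroid@z [0.6459 0.5569 0.0307] ext [0.121 0.112 0.   ] topmid [0.5677 0.3245 0.4429] [0.26  0.561 0.849]
blue [ 169  158   39   39 1196] [188.1 177.1] ztop 0.008 centroid@z [0.6243 0.2873 0.005 ] ext [0.086 0.086 0.   ] topmid [0.553  0.1877 0.434 ] [0.23  0.287 0.866]
blue [281 247  28  29 618] [294.5 261. ] ztop 0.064 centroid@z [0.44   0.0508 0.0639] ext [0.055 0.054 0.   ] topmid [0.44   0.0509 0.4596] [0.055 0.054 0.815]
yellow [250 153  27  27 495] [263.6 167.5] ztop 0.065 centroid@z [0.6307 0.1141 0.0647] ext [0.055 0.054 0.   ] topmid [0.5499 0.0932 0.4602] [0.224 0.099 0.814]
yellow [ 312  153   41   40 1245] [331.8 172.7] ztop 0.008 centroid@z [ 0.6324 -0.0307  0.005 ] ext [0.087 0.087 0.   ] topmid [ 0.5575 -0.0153  0.4343] [0.24  0.119 0.866]
yellow [373 153  29  28 626] [387.  166.4] ztop 0.006 centroid@z [ 0.6457 -0.151   0.005 ] ext [0.06  0.061 0.   ] topmid [ 0.5571 -0.0691  0.4333] [0.239 0.226 0.868]
red [ 128  237   40   40 1146] [147.1 256. ] ztop 0.007 centroid@z [0.45   0.3712 0.005 ] ext [0.084 0.087 0.   ] topmid [0.4492 0.2292 0.4342] [0.084 0.371 0.866]
red [203 252  24  24 443] [215.  263.5] ztop 0.077 centroid@z [0.4345 0.2074 0.0765] ext [0.045 0.046 0.   ] topmid [0.4346 0.1378 0.4667] [0.045 0.188 0.801]
green [433 124  19  17 288] [441.8 131.9] ztop 0.068 centroid@z [ 0.7017 -0.2498  0.068 ] ext [0.034 0.036 0.   ] topmid [ 0.579  -0.1126  0.4649] [0.282 0.313 0.805]
green [436 153  19  17 293] [445.  160.8] ztop 0.068 centroid@z [ 0.6413 -0.2531  0.068 ] ext [0.033 0.036 0.   ] topmid [ 0.5482 -0.114   0.4645] [0.221 0.316 0.805]
green [431 176  19  16 270] [439.8 183.1] ztop 0.032 centroid@z [ 0.6025 -0.2531  0.0321] ext [0.032 0.037 0.   ] topmid [ 0.5282 -0.1147  0.4439] [0.181 0.317 0.847]
```

View pics/o1.png

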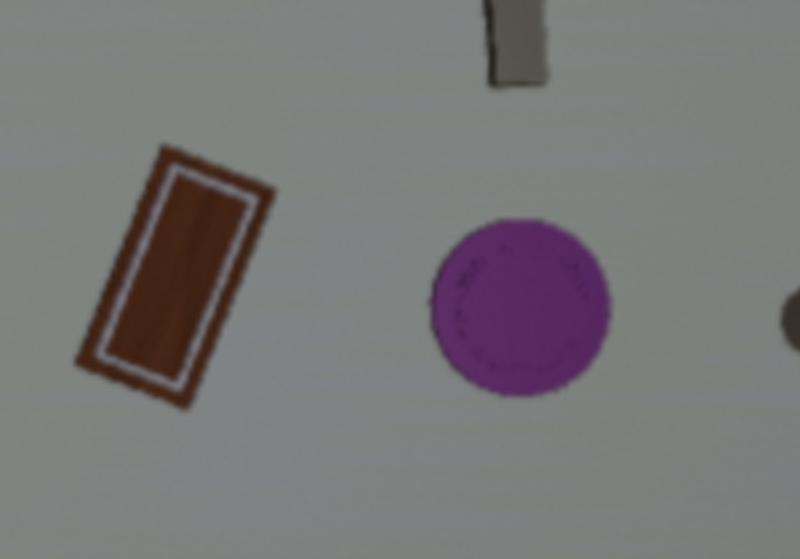

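Ortho crop: the board's corners are (164,146), (276,188), (188,409) and (76,362), so its centre is (0.442,-0.088) with yaw about -22°. The purple coaster is at (521,307) and the ledge end at (520,84), which is consistent with a dispenser yaw of about 3°. Next is a close crop to check the choices, plus a remaining-shift helper.

```bash
python3 - <<'E'
from h import *
im=np.load("top0.npz")["im"][:,:,::-1]
cv2.imwrite("pics/o2.png",ortho("top",im,.005,.38,.70,-.20,.25,1750))
E
cat > go.py <<'E'
import sys
from h import *
x,y,z,a=map(float,sys.argv[1:5]); s=sensors.get_state()
Y=R.from_rotvec(s["tcp_rot"]).as_matrix()[:,1]; c=np.degrees(np.arctan2(Y[1],Y[0]))
da=(a-c+90)%180-90
print("t %.2f"%s["clock"],"rem",((np.array([x,y,z])-s["tcp_pos"])/.025).round(2),"yaw",round(da/6,2),"pos",s["tcp_pos"].round(4),"line %.1f"%c,"q6 %.2f"%s["q"][5],"gap %.1f gf %.0f"%(s["finger_gap"]*85.4,s["grasp_force"]))
E
python3 go.py .440 .051 .13 65
```

```text
t 0.15 rem [  7.11 -20.63  -4.02] yaw -0.02 pos [0.2624 0.5667 0.2306] line 65.1 q6 -0.18 gap 85.2 gf 0
```

View pics/o2.png

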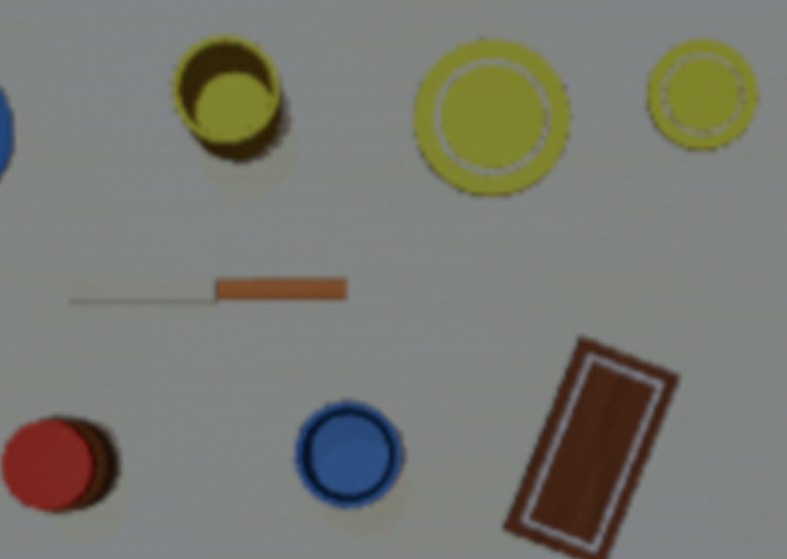

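The crop confirms it: the large yellow coaster is at (492,117), clearly bigger than the small one at (703,95). The cups stand upright at (349,455) and (227,91), and the red-lidded jar is at (48,465).

```bash
python3 -m inch '[7.1,-20.6,-1,0,85,7.1,-20.6,-1,0,85,7.1,-20.6,-1,0,85,7.1,-20.6,-1,0,85,7.1,-20.6,-1,0,85,7.1,-20.6,-1,0,85,7.1,-20.6,-1,0,85,7.1,-20.6,-1,0,85]'; python3 go.py .440 .051 .13 65
```

```text
clock: 0.82
tcp_pos: [0.3712, 0.2505, 0.216]
tcp_rot: [0.675, 3.068, 0.0]
contact_force: [1.0, -0.3, -0.2]
finger_gap: 0.997
grasp_force: 0.0
t 0.82 rem [ 2.75 -7.98 -3.44] yaw -0.03 pos [0.3712 0.2505 0.216 ] line 65.2 q6 -0.79 gap 85.2 gf 0
```

```bash
python3 -m inch '[2.75,-8,-3.4,0,85,2.75,-8,-3.4,0,85,2.75,-8,-3.4,0,85,2.75,-8,-3.4,0,85,2.75,-8,-3.4,0,85,2.75,-8,-3.4,0,85,2.75,-8,-3.4,0,85,2.75,-8,-3.4,0,85]'; python3 go.py .440 .051 .024 65
```

```text
clock: 1.48
tcp_pos: [0.4398, 0.0515, 0.1305]
tcp_rot: [-0.68, -3.065, -0.0]
contact_force: [-0.5, 0.7, -0.7]
finger_gap: 0.993
grasp_force: 0.0
t 1.48 rem [ 0.01 -0.02 -4.26] yaw 0.01 pos [0.4398 0.0515 0.1305] line 65.0 q6 -1.27 gap 84.8 gf 0
```

Descend straight, then close.

```bash
python3 -m inch '[0,0,-1.5,0,85,0,0,-3,0,85,0,0,-4.25,0,85,0,0,-4.25,0,85]'; python3 -m inch '[0,0,0,0,45,0,0,0,0,45,0,0,0,0,45,0,0,0,0,45,0,0,0,0,45,0,0,0,0,45,0,0,0,0,45,0,0,0,0,45]'; python3 go.py .440 .051 .024 65
```

```text
clock: 1.82
tcp_pos: [0.436, 0.054, 0.0203]
tcp_rot: [-0.671, -3.057, 0.001]
contact_force: [-1.2, -0.3, -0.1]
finger_gap: 0.996
grasp_force: 0.0
clock: 2.48
tcp_pos: [0.4412, 0.0524, 0.0269]
tcp_rot: [0.676, 3.063, 0.001]
contact_force: [-0.3, 2.3, 8.9]
finger_gap: 0.645
grasp_force: 64.3
t 2.48 rem [-0.05 -0.06 -0.12] yaw -0.02 pos [0.4412 0.0524 0.0269] line 65.1 q6 -1.27 gap 55.1 gf 64
```

```bash
python3 -m inch '[0,0,1.5,0,45,0,0,3,0,45,0,0,4,0,45,7.35,9.4,4,0,45,7.35,9.4,4,0,45,7.35,9.4,4,0,45,7.35,9.4,4,0,45,7.35,9.4,4,0,45]'; python3 go.py .6246 .2873 .126 65
```

```text
clock: 3.15
tcp_pos: [0.569, 0.2181, 0.1264]
tcp_rot: [0.676, 3.066, 0.001]
contact_force: [1.1, -0.2, -1.8]
finger_gap: 0.647
grasp_force: 64.9
t 3.15 rem [ 2.22  2.77 -0.02] yaw -0.02 pos [0.569  0.2181 0.1264] line 65.1 q6 -0.95 gap 55.3 gf 65
```

```bash
python3 -m inch '[2.2,2.75,0,0,45,2.2,2.75,0,0,45,2.2,2.75,0,0,45,2.2,2.75,0,0,45,2.2,2.75,0,0,45,2.2,2.75,0,0,45]'; python3 go.py .6246 .2873 .032 65
python3 - <<'E'
from h import *
im,d=vision.read_camera("top"); cv2.imwrite("pics/c1.png",ortho("top",im[:,:,::-1],.0,.50,.72,.17,.40,2500)); 
im,d=vision.read_camera("side"); cv2.imwrite("pics/c1s.png",cv2.resize(im[180:330,180:380,::-1],None,fx=3,fy=3))
E
```

```text
clock: 3.65
tcp_pos: [0.6216, 0.2839, 0.1248]
tcp_rot: [-0.677, -3.066, 0.002]
contact_force: [0.4, -0.4, -1.2]
finger_gap: 0.648
grasp_force: 65.0
t 3.65 rem [ 0.12  0.14 -3.71] yaw -0.02 pos [0.6216 0.2839 0.1248] line 65.1 q6 -0.87 gap 55.4 gf 65
```

View pics/c1s.png

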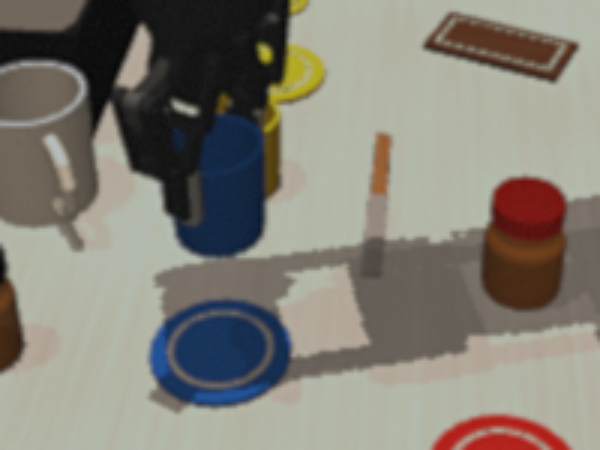

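The blue cup is held upright at crop (220,185), above the blue coaster at (221,348). I'll lower it.

```bash
python3 -m inch '[0.12,0.14,-1,0,45,0.12,0.14,-2,0,45,0.12,0.14,-3,0,45,0.12,0.14,-3.2,0,45,0.12,0.14,-3.2,0,45,0.12,0.14,-3.2,0,45]'; python3 go.py .6246 .2873 .032 65
```

```text
clock: 4.25
tcp_pos: [0.6265, 0.2881, 0.0455]
tcp_rot: [0.677, 3.067, 0.0]
contact_force: [0.1, -0.2, -1.6]
finger_gap: 0.644
grasp_force: 64.9
t 4.25 rem [-0.08 -0.03 -0.54] yaw -0.02 pos [0.6265 0.2881 0.0455] line 65.1 q6 -0.87 gap 55.0 gf 65
```

```bash
python3 -m inch '[-0.06,-0.03,-0.3,0,45,-0.06,-0.03,-0.5,0,45,-0.06,-0.03,-0.5,0,45,-0.06,-0.03,-0.5,0,45]'; python3 go.py .6246 .2873 .032 65
```

```text
clock: 4.58
tcp_pos: [0.6247, 0.2879, 0.0326]
tcp_rot: [0.676, 3.068, 0.0]
contact_force: [-0.1, 0.1, -2.4]
finger_gap: 0.644
grasp_force: 65.1
t 4.58 rem [-0.01 -0.02 -0.02] yaw -0.02 pos [0.6247 0.2879 0.0326] line 65.1 q6 -0.87 gap 55.0 gf 65
```

```bash
python3 -m inch '[0,0,-0.1,0,45,0,0,-0.1,0,45,0,0,-0.1,0,45]'; python3 -m inch '[0,0,-0.1,0,45,0,0,-0.1,0,45,0,0,-0.1,0,45]';
```

```text
clock: 4.83
tcp_pos: [0.6252, 0.288, 0.0321]
tcp_rot: [0.675, 3.067, 0.001]
contact_force: [-3.0, -1.6, 6.4]
finger_gap: 0.65
grasp_force: 65.8
clock: 5.08
tcp_pos: [0.6253, 0.288, 0.032]
tcp_rot: [0.675, 3.066, 0.001]
contact_force: [-6.1, -2.5, 17.6]
finger_gap: 0.649
grasp_force: 66.8
```

Contact. Back off slightly, release, and retreat up.

```bash
python3 -m inch '[0,0,0.12,0,45,0,0,0.12,0,60,0,0,0.12,0,75,0,0,0.12,0,85,0,0,0.12,0,85,0,0,0.12,0,85,0,0,0.12,0,85]'; python3 -m inch '[0,0,1.3,0,85,0,0,2.6,0,85,0,0,4,0,85,0,0,5,0,85,0,-7,5,0,85,0,-7,5,0,85,0,-7,5,0,85,0,-7,5,0,85]'; python3 m.py | grep -E "yellow|blue"; python3 go.py .633 .115 .13 65
```

```text
clock: 5.67
tcp_pos: [0.6246, 0.2879, 0.0298]
tcp_rot: [-0.676, -3.067, 0.0]
contact_force: [-0.4, -0.9, 0.1]
finger_gap: 0.997
grasp_force: 0.0
clock: 6.33
tcp_pos: [0.6244, 0.12, 0.1555]
tcp_rot: [0.674, 3.068, 0.0]
contact_force: [0.3, 0.2, -1.3]
finger_gap: 0.993
grasp_force: 0.0
yellow [ 312  153   40   40 1240] [331.8 172.7] ztop 0.008 centroid@z [ 0.6324 -0.0307  0.005 ] ext [0.087 0.085 0.   ] topmid [ 0.5573 -0.0146  0.4341] [0.239 0.117 0.866]
yellow [373 153  29  28 625] [387.  166.4] ztop 0.006 centroid@z [ 0.6456 -0.151   0.005 ] ext [0.06  0.061 0.   ] topmid [ 0.557  -0.0689  0.4332] [0.239 0.226 0.868]
t 6.38 rem [ 0.32  0.15 -1.01] yaw 0.01 pos [0.6249 0.1114 0.1552] line 64.9 q6 -1.13 gap 84.6 gf 0
```

```bash
python3 -m inch '[0.32,0.15,-1,0,85,0.32,0.15,-1,0,85,0.32,0.15,-1,0,85,0.32,0.15,-1,0,85]'; python3 go.py .633 .115 .026 65
```

```text
clock: 6.72
tcp_pos: [0.6324, 0.1256, 0.1302]
tcp_rot: [-0.675, -3.067, 0.0]
contact_force: [-0.5, 0.7, -0.8]
finger_gap: 0.997
grasp_force: 0.0
t 6.72 rem [ 0.02 -0.42 -4.17] yaw -0.03 pos [0.6324 0.1256 0.1302] line 65.2 q6 -1.11 gap 85.2 gf 0
```

```bash
python3 -m inch '[0.02,-0.42,-1,0,85,0.02,-0.42,-2.5,0,85,0.02,-0.42,-4.15,0,85,0.02,-0.42,-4.15,0,85,0.02,-0.42,-4.15,0,85]'; python3 go.py .633 .115 .026 65;python3 -m inch '[0,0,0,0,45,0,0,0,0,45,0,0,0,0,45,0,0,0,0,45,0,0,0,0,45,0,0,0,0,45,0,0,0,0,45]'; python3 go.py .633 .115 .026 65
```

```text
clock: 7.13
tcp_pos: [0.6308, 0.1153, 0.0244]
tcp_rot: [-0.673, -3.062, 0.002]
contact_force: [1.3, 0.1, -0.2]
finger_gap: 0.997
grasp_force: 0.0
t 7.13 rem [ 0.09 -0.01  0.06] yaw -0.04 pos [0.6308 0.1153 0.0244] line 65.2 q6 -1.13 gap 85.2 gf 0
clock: 7.72
tcp_pos: [0.636, 0.115, 0.0308]
tcp_rot: [0.674, 3.061, 0.003]
contact_force: [-0.2, 1.3, 7.1]
finger_gap: 0.645
grasp_force: 63.1
t 7.72 rem [-0.12  0.   -0.19] yaw -0.02 pos [0.636  0.115  0.0308] line 65.1 q6 -1.13 gap 55.1 gf 63
```

```bash
python3 -m inch '[0,0,1.5,0,45,0,0,3,0,45,0,-1.6,3.5,0,45,0,-3.2,3.5,0,45,0,-4.8,3.5,0,45,0,-5.84,3.5,0,45,0,-5.84,3.5,0,45,0,-5.84,3.5,0,45]'; python3 -m inch '[0,0,-1,0,45,0,0,-2,0,45,0,0,-2.8,0,45,0,0,-2.8,0,45,0,0,-2.8,0,45,0,0,-2.8,0,45]';python3 go.py .633 -.031 .032 65
```

```text
clock: 8.38
tcp_pos: [0.6338, -0.0334, 0.1159]
tcp_rot: [0.681, 3.064, 0.0]
contact_force: [-0.5, 0.0, -0.7]
finger_gap: 0.646
grasp_force: 64.2
clock: 8.88
tcp_pos: [0.6342, -0.0306, 0.0454]
tcp_rot: [0.674, 3.066, 0.0]
contact_force: [-0.0, -0.6, -0.7]
finger_gap: 0.647
grasp_force: 64.1
t 8.88 rem [-0.05 -0.01 -0.54] yaw -0.04 pos [ 0.6342 -0.0306  0.0454] line 65.2 q6 -1.36 gap 55.3 gf 64
```

```bash
python3 -m inch '[0,0,-0.2,0,45,0,0,-0.35,0,45,0,0,-0.35,0,45,0,0,-0.35,0,45]';python3 -m inch '[0,0,-0.1,0,45,0,0,-0.1,0,45,0,0,-0.1,0,45]'
```

```text
clock: 9.22
tcp_pos: [0.6338, -0.0315, 0.0359]
tcp_rot: [0.676, 3.067, 0.0]
contact_force: [1.1, 0.6, 0.4]
finger_gap: 0.645
grasp_force: 64.3
clock: 9.47
tcp_pos: [0.6339, -0.0315, 0.0357]
tcp_rot: [0.676, 3.066, -0.0]
contact_force: [-2.2, 1.4, 13.8]
finger_gap: 0.647
grasp_force: 65.4
```

Release, rise, and head towards the jar at (0.4345,0.207).

```bash
python3 -m inch '[0,0,0.1,0,45,0,0,0.1,0,60,0,0,0.1,0,75,0,0,0.1,0,85,0,0,0.1,0,85,0,0,0.1,0,85,0,0,0.1,0,85]'; python3 -m inch '[0,0,1.3,0,85,0,0,2.6,0,85,0,0,4,0,85,0,0,4.5,0,85,-8,9.5,4.5,0,85,-8,9.5,4.5,0,85,-8,9.5,4.5,0,85,-8,9.5,4.5,0,85]'; python3 go.py .4345 .207 .145 65
```

```text
clock: 10.05
tcp_pos: [0.6331, -0.0315, 0.0349]
tcp_rot: [-0.676, -3.067, 0.0]
contact_force: [0.6, 0.2, 1.1]
finger_gap: 0.997
grasp_force: 0.0
clock: 10.72
tcp_pos: [0.5244, 0.0968, 0.1476]
tcp_rot: [-0.678, -3.067, -0.0]
contact_force: [0.4, 0.8, -0.2]
finger_gap: 0.995
grasp_force: 0.0
t 10.72 rem [-3.6   4.41 -0.1 ] yaw -0.01 pos [0.5244 0.0968 0.1476] line 65.1 q6 -1.16 gap 85.0 gf 0
```

```bash
python3 -m inch '[-3.6,4.41,0,0,85,-3.6,4.41,0,0,85,-3.6,4.41,0,0,85,-3.6,4.41,0,0,85,-3.6,4.41,0,0,85,-3.6,4.41,0,0,85]'; python3 go.py .4345 .2074 .032 65; python3 m.py | grep -vE "green"; python3 - <<'E'
from h import *
im,d=vision.read_camera("side"); cv2.imwrite("pics/s2.png",cv2.resize(im[150:380,180:400,::-1],None,fx=2.5,fy=2.5))
E
```

```text
clock: 11.22
tcp_pos: [0.4354, 0.2069, 0.1477]
tcp_rot: [0.672, 3.069, -0.0]
contact_force: [0.3, -0.1, 0.4]
finger_gap: 0.997
grasp_force: 0.0
t 11.22 rem [-0.03  0.02 -4.63] yaw -0.05 pos [0.4354 0.2069 0.1477] line 65.3 q6 -0.93 gap 85.2 gf 0
counter z 0.0011273558954361107
blue [ 31 137  41  59 858] [ 47.3 163.8] ztop 0.050 centroid@z [0.6455 0.581  0.0498] ext [0.127 0.084 0.   ] topmid [0.5715 0.3295 0.4525] [0.267 0.571 0.829]
blue [167 158  41  39 892] [188.1 177.6] ztop 0.069 centroid@z [0.6095 0.2692 0.0689] ext [0.08  0.084 0.   ] topmid [0.5444 0.1788 0.4629] [0.213 0.27  0.809]
yellow [ 312  153   40   40 1160] [331.4 172.6] ztop 0.068 centroid@z [ 0.6184 -0.0244  0.068 ] ext [0.081 0.079 0.   ] topmid [ 0.5485 -0.0082  0.4616] [0.222 0.104 0.811]
yellow [373 153  29  28 626] [387.  166.4] ztop 0.006 centroid@z [ 0.6457 -0.151   0.005 ] ext [0.06  0.061 0.   ] topmid [ 0.6461 -0.1513  0.0043] [0.062 0.062 0.01 ]
red [211 252  16  15 136] [219.  257.7] ztop 0.078 centroid@z [0.446  0.1996 0.0775] ext [0.027 0.03  0.   ] topmid [0.4435 0.1889 0.178 ] [0.027 0.052 0.213]
```

View pics/s2.png

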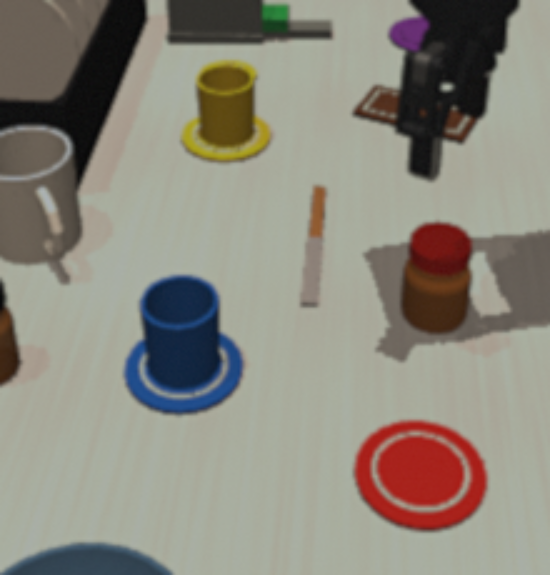

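Both cups stand upright on their coasters (blue at (180,340), yellow at (227,115)), and the jar is upright at (437,280). Now I'll grasp the jar body below the lid.

```bash
python3 -m inch '[0,0,-1.5,0,85,0,0,-3,0,85,0,0,-4.4,0,85,0,0,-4.9,0,85,0,0,-4.9,0,85,0,0,-4.9,0,85]'; python3 -m inch '[0,0,0,0,40,0,0,0,0,40,0,0,0,0,40,0,0,0,0,40,0,0,0,0,40,0,0,0,0,40,0,0,0,0,40]'; python3 go.py .4345 .2074 .025 65
```

```text
clock: 11.82
tcp_pos: [0.4368, 0.2052, 0.0245]
tcp_rot: [-0.679, -3.066, 0.001]
contact_force: [0.0, 0.2, -0.2]
finger_gap: 1.0
grasp_force: 0.0
clock: 12.4
tcp_pos: [0.4375, 0.2064, 0.0272]
tcp_rot: [0.675, 3.064, 0.003]
contact_force: [0.1, -0.9, 5.8]
finger_gap: 0.604
grasp_force: 62.4
t 12.40 rem [-0.12  0.04 -0.09] yaw -0.03 pos [0.4375 0.2064 0.0272] line 65.2 q6 -0.93 gap 51.5 gf 62
```

```bash
python3 -m inch '[0,0,1,0,40,0,0,2.5,0,40,0.1,1.6,3,0,40,0.3,3.2,3,0,40,0.5,4.8,3,0,40,0.6,6.5,3,0,40,0.6,6.5,3,0,40,0.6,6.5,3,0,40]'; python3 -m inch '[0,0,-1,0,40,0,0,-2,0,40,0,0,-2.4,0,40,0,0,-2.4,0,40,0,0,-2.4,0,40,0,0,-2.4,0,40]';python3 go.py .4525 .3707 .032 65
```

```text
clock: 13.07
tcp_pos: [0.4507, 0.3711, 0.1012]
tcp_rot: [0.669, 3.067, 0.003]
contact_force: [-0.4, -1.3, -2.9]
finger_gap: 0.597
grasp_force: 64.5
clock: 13.57
tcp_pos: [0.4517, 0.3685, 0.0413]
tcp_rot: [0.677, 3.067, 0.001]
contact_force: [-0.1, 0.6, -1.5]
finger_gap: 0.601
grasp_force: 64.5
t 13.57 rem [ 0.03  0.09 -0.37] yaw -0.02 pos [0.4517 0.3685 0.0413] line 65.1 q6 -0.64 gap 51.4 gf 64
```

```bash
python3 -m inch '[0.02,0.07,-0.2,0,40,0.02,0.07,-0.32,0,40,0.02,0.07,-0.32,0,40,0.02,0.07,-0.32,0,40]';python3 -m inch '[0,0,-0.1,0,40,0,0,-0.1,0,40,0,0,-0.1,0,40]'
```

```text
clock: 13.9
tcp_pos: [0.4514, 0.3705, 0.0324]
tcp_rot: [0.676, 3.068, 0.0]
contact_force: [-1.2, -0.1, -2.2]
finger_gap: 0.598
grasp_force: 64.5
clock: 14.15
tcp_pos: [0.4514, 0.3706, 0.0322]
tcp_rot: [0.675, 3.067, 0.001]
contact_force: [-2.6, -1.2, 12.6]
finger_gap: 0.606
grasp_force: 66.0
```

```bash
python3 -m inch '[0,0,0.1,0,40,0,0,0.1,0,60,0,0,0.1,0,75,0,0,0.1,0,85,0,0,0.1,0,85,0,0,0.1,0,85,0,0,0.1,0,85]'; python3 -m inch '[0,0,1.3,0,85,0,0,2.6,0,85,0,0,4,0,85,0,0,5,0,85,-1,-3,5,0,85,-1,-6,5,0,85,-1,-6,5,0,85,-1,-6,5,0,85]'; python3 - <<'E'
from h import *
im,d=vision.read_camera("top"); im=im[:,:,::-1]
a=ortho("top",im,.030,.52,.76,-.33,-.19,2500); b=ortho("top",im,.066,.52,.76,-.33,-.19,2500)
cv2.imwrite("pics/d.png",np.hstack([a,b]))
cv2.imwrite("pics/pl.png",np.hstack([ortho("top",im,.069,.55,.70,y-.07,y+.07,2500) for y in(.287,-.031)]+[ortho("top",im,.08,.39,.51,.30,.44,2500)][:0]))
cv2.imwrite("pics/jar.png",ortho("top",im,.005,.39,.51,.30,.44,4000))
E
```

```text
clock: 14.73
tcp_pos: [0.4513, 0.3704, 0.032]
tcp_rot: [-0.676, -3.068, 0.0]
contact_force: [-0.6, 0.5, 0.9]
finger_gap: 0.998
grasp_force: 0.0
clock: 15.4
tcp_pos: [0.4248, 0.218, 0.1574]
tcp_rot: [-0.676, -3.067, 0.002]
contact_force: [-0.2, 0.5, 0.2]
finger_gap: 0.994
grasp_force: 0.0
```

View pics/d.png

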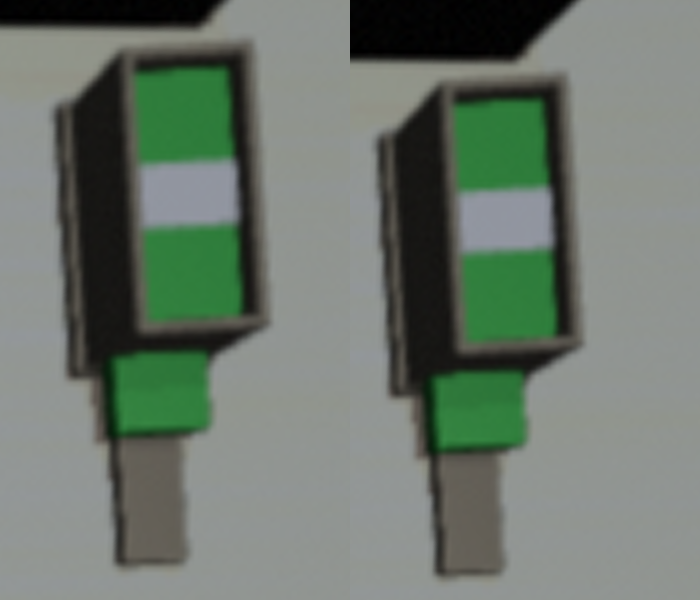

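View pics/pl.png

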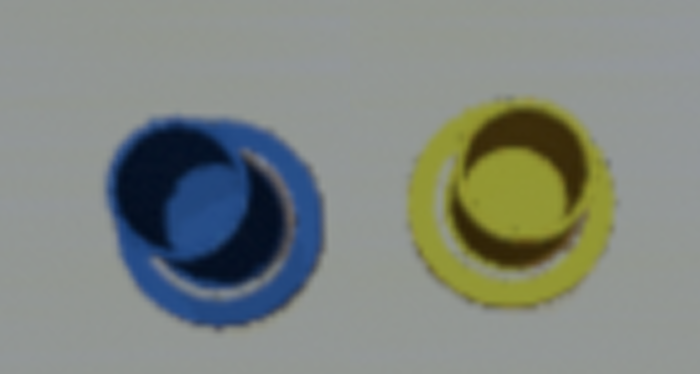

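View pics/jar.png

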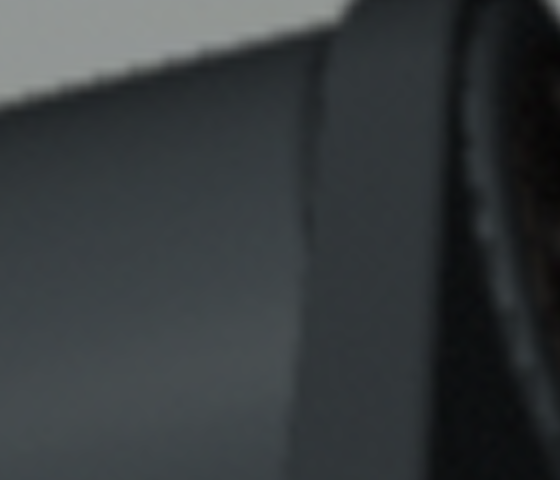

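Blue rim centre is (178,188), which is (0.625,0.286); the yellow rim is at (178+350,170). Both are within about 1.5 mm of their coaster centres. The pack's protruding top is centred at (162,395) in the left panel, which is (0.602,-0.255) at about 3.2° yaw. The jar crop was hidden by the arm, so I'll check it later.

```bash
python3 -m inch '[7,-18.4,0,4.6,60,7,-18.4,0,4.6,60,7,-18.4,0,4.6,60,7,-18.4,0,4.6,60,7,-18.4,0,4.6,60,7,-18.4,0,4.6,60,7,-18.4,0,4.6,60,7,-18.4,0,4.6,60]'; python3 go.py .6016 -.2548 .15 93.2
```

```text
clock: 16.12
tcp_pos: [0.538, -0.0725, 0.1572]
tcp_rot: [0.075, -3.141, -0.0]
contact_force: [0.1, 0.7, -0.0]
finger_gap: 0.702
grasp_force: 0.0
t 16.12 rem [ 2.54 -7.29 -0.29] yaw 0.08 pos [ 0.538  -0.0725  0.1572] line 92.7 q6 -1.96 gap 60.0 gf 0
```

```bash
python3 -m inch '[2.55,-7.3,-0.3,0.08,60,2.55,-7.3,-0.3,0.08,60,2.55,-7.3,-0.3,0.08,60,2.55,-7.3,-0.3,0.08,60,2.55,-7.3,-0.3,0.08,60,2.55,-7.3,-0.3,0.08,60,2.55,-7.3,-0.3,0.08,60,2.55,-7.3,-0.3,0.08,60]'; python3 go.py .6016 -.2548 .010 93.2
python3 - <<'E'
from h import *
im,d=vision.read_camera("top"); cv2.imwrite("pics/jar2.png",ortho("top",im[:,:,::-1],.005,.38,.52,.29,.45,3500))
E
```

```text
clock: 16.78
tcp_pos: [0.6005, -0.2521, 0.1491]
tcp_rot: [0.088, -3.139, -0.003]
contact_force: [0.3, 0.8, -0.3]
finger_gap: 0.704
grasp_force: 0.0
t 16.78 rem [ 0.04 -0.11 -5.56] yaw -0.0 pos [ 0.6005 -0.2521  0.1491] line 93.2 q6 -2.20 gap 60.1 gf 0
```

View pics/jar2.png

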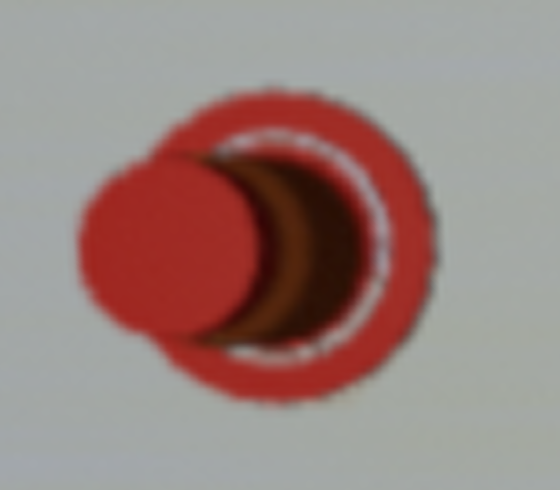

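The jar is upright and centred: its lid at (169,246) projects to (0.449,0.371), and the coaster centre is (0.449,0.370). Now I'll descend on the pack.

```bash
python3 -m inch '[0.02,-0.05,-1.5,0,60,0.02,-0.05,-3,0,60,0.02,-0.05,-4,0,60,0.02,-0.05,-4.6,0,60,0.02,-0.05,-4.6,0,60,0.02,-0.05,-4.6,0,60]'; python3 go.py .6016 -.2548 .010 93.2
```

```text
clock: 17.33
tcp_pos: [0.6012, -0.2525, 0.0343]
tcp_rot: [0.091, -3.138, -0.002]
contact_force: [0.1, 0.5, 1.0]
finger_gap: 0.705
grasp_force: 0.0
t 17.33 rem [ 0.02 -0.09 -0.97] yaw -0.02 pos [ 0.6012 -0.2525  0.0343] line 93.3 q6 -2.20 gap 60.2 gf 0
```

```bash
python3 -m inch '[0,-0.09,-0.4,0,60,0,-0.09,-0.8,0,60,0,-0.09,-0.95,0,60,0,-0.09,-0.95,0,60,0,-0.09,-0.95,0,60]'; python3 go.py .6016 -.2548 .010 93.2
python3 - <<'E'
from h import *
im,d=vision.read_camera("side"); cv2.imwrite("pics/p.png",cv2.resize(im[110:210,210:350,::-1],None,fx=4.5,fy=4.5,interpolation=cv2.INTER_CUBIC))
E
```

```text
clock: 17.75
tcp_pos: [0.6017, -0.2567, 0.011]
tcp_rot: [0.088, -3.14, -0.0]
contact_force: [-0.3, 0.6, -1.2]
finger_gap: 0.7
grasp_force: 0.0
t 17.75 rem [-0.    0.08 -0.04] yaw -0.0 pos [ 0.6017 -0.2567  0.011 ] line 93.2 q6 -2.20 gap 59.8 gf 0
```

View pics/p.png

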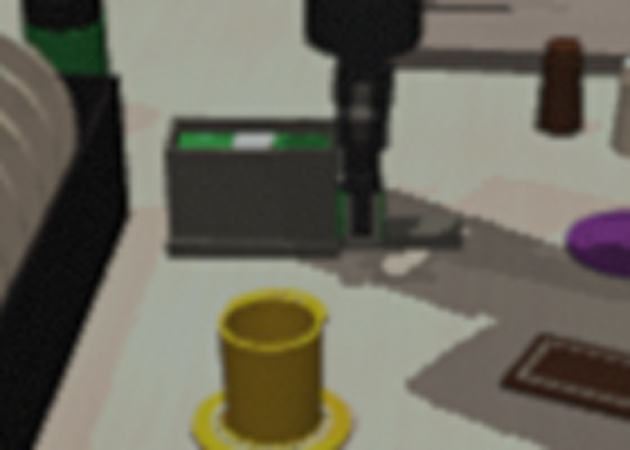

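The fingers at (360,215) straddle the protruding pack, between the column and the pack's front end. Close.

```bash
python3 -m inch '[0,0.05,0,0,60,0,0.05,0,0,30,0,0.05,0,0,30,0,0.05,0,0,30,0,0.05,0,0,30,0,0.05,0,0,30,0,0.05,0,0,30]'; python3 go.py .6016 -.2548 .010 93.2
```

```text
clock: 18.38
tcp_pos: [0.6019, -0.2555, 0.0117]
tcp_rot: [-0.089, 3.14, -0.001]
contact_force: [-1.4, 0.8, 6.2]
finger_gap: 0.432
grasp_force: 61.2
t 18.38 rem [-0.01  0.03 -0.07] yaw -0.01 pos [ 0.6019 -0.2555  0.0117] line 93.2 q6 -2.20 gap 36.9 gf 61
```

```bash
python3 -m inch '[-0.4,-0.02,0.02,0,30,-0.8,-0.045,0.02,0,30,-1.2,-0.07,0.02,0,30,-1.6,-0.09,0.02,0,30,-1.6,-0.09,0.02,0,30]'; python3 -m inch '[-0.4,-0.02,0,0,30,-0.8,-0.045,0,0,30,-1.2,-0.07,0,0,30,-1.5,-0.085,0,0,30,-1.5,-0.085,0,0,30,-1.5,-0.085,0,0,30]'
python3 go.py .6016 -.2548 .010 93.2
python3 - <<'E'
from h import *
im,d=vision.read_camera("side"); cv2.imwrite("pics/p2.png",cv2.resize(im[110:210,210:350,::-1],None,fx=4.5,fy=4.5,interpolation=cv2.INTER_CUBIC))
E
```

```text
clock: 18.8
tcp_pos: [0.5591, -0.2577, 0.0117]
tcp_rot: [0.087, -3.138, -0.002]
contact_force: [-3.2, -1.0, 5.1]
finger_gap: 0.426
grasp_force: 61.0
clock: 19.3
tcp_pos: [0.5219, -0.2596, 0.0117]
tcp_rot: [0.088, -3.137, -0.002]
contact_force: [-2.5, -0.5, 6.5]
finger_gap: 0.431
grasp_force: 61.3
t 19.30 rem [ 3.19  0.19 -0.07] yaw -0.0 pos [ 0.5219 -0.2596  0.0117] line 93.2 q6 -2.28 gap 36.8 gf 61
```

View pics/p2.png

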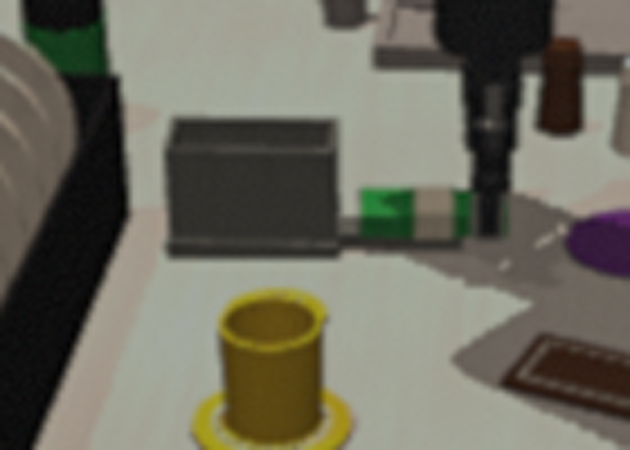

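The pack is fully clear of the mouth (crop (360–505,210)) and the upper packs stayed inside and dropped. Lift it and carry it to the board.

```bash
python3 -m inch '[0,0,0.6,0,30,0,0,1.2,0,30,0,0,1.6,0,30,0,0,1.6,0,30]'; python3 go.py .4104 -.0753 .042 68.1;  python3 -m inch '[-0.5,1,0.5,-1,30,-1.2,2,0.5,-2,30,-2,3.3,0.5,-3,30,-2.8,4.6,0.5,-4,30,-3.6,6,0.5,-4.18,30,-4.4,7.4,0,-4.18,30,-4.4,7.4,0,-4.18,30,-4.4,7.4,0,-4.18,30]'; python3 go.py .4104 -.0753 .042 68.1
```

```text
clock: 19.68
tcp_pos: [0.5244, -0.2602, 0.0529]
tcp_rot: [-0.088, 3.139, -0.002]
contact_force: [-0.5, -0.6, -0.6]
finger_gap: 0.429
grasp_force: 60.4
t 19.68 rem [-4.56  7.4  -0.44] yaw -4.19 pos [ 0.5244 -0.2602  0.0529] line 93.2 q6 -2.28 gap 36.7 gf 60
clock: 20.35
tcp_pos: [0.4109, -0.072, 0.0507]
tcp_rot: [-0.59, -3.079, -0.002]
contact_force: [0.7, 0.2, -0.5]
finger_gap: 0.427
grasp_force: 60.5
t 20.35 rem [-0.02 -0.13 -0.35] yaw -0.04 pos [ 0.4109 -0.072   0.0507] line 68.3 q6 -1.64 gap 36.5 gf 60
```

```bash
python3 -m inch '[0,0,0,0,30,0,0,0,0,30,0,0,0,0,30]'; python3 - <<'E'
from h import *
im,d=vision.read_camera("top"); im=im[:,:,::-1]
cv2.imwrite("pics/b.png",np.hstack([ortho("top",im,z,.36,.54,-.17,-.01,2500) for z in(.069,.006)]))
E
```

```text
clock: 20.6
tcp_pos: [0.4157, -0.0761, 0.0515]
tcp_rot: [0.597, 3.082, -0.001]
contact_force: [0.6, -0.5, -1.1]
finger_gap: 0.424
grasp_force: 60.5
```

View pics/b.png

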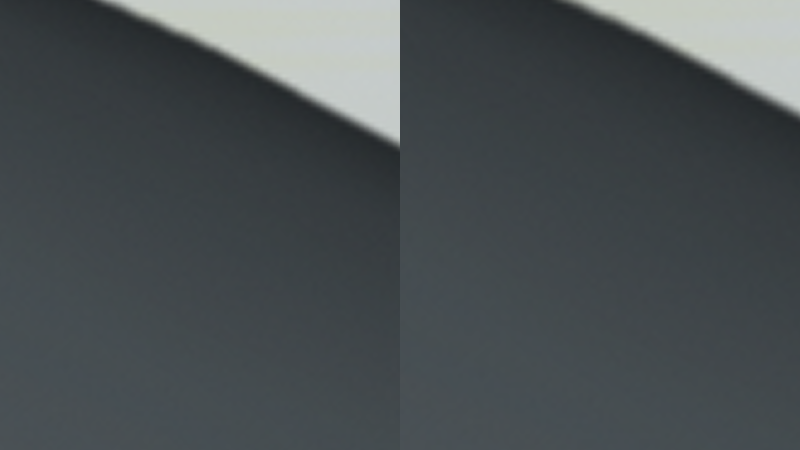

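The arm hides the pack from the top camera (both panels show only arm), so I'll rely on the kinematics, place it, then measure.

```bash
python3 -m inch '[-0.18,0,-0.6,-0.04,30,-0.18,0,-1.2,-0.04,30,-0.18,0,-1.6,-0.04,30,-0.18,0,-1.6,-0.04,30,-0.18,0,-1.6,-0.04,30]'; python3 -m inch '[0,0,-0.15,0,30,0,0,-0.15,0,30,0,0,-0.15,0,30]'; python3 go.py .4104 -.0753 .0057 68.1
```

```text
clock: 21.07
tcp_pos: [0.41, -0.0754, 0.0112]
tcp_rot: [-0.603, -3.083, -0.0]
contact_force: [0.6, 0.3, 0.0]
finger_gap: 0.429
grasp_force: 60.5
clock: 21.32
tcp_pos: [0.4101, -0.075, 0.0081]
tcp_rot: [0.602, 3.082, -0.0]
contact_force: [-0.3, 0.4, 0.2]
finger_gap: 0.431
grasp_force: 60.5
t 21.32 rem [ 0.01 -0.01 -0.1 ] yaw 0.03 pos [ 0.4101 -0.075   0.0081] line 67.9 q6 -1.64 gap 36.8 gf 60
```

```bash
python3 -m inch '[0,0,-0.08,0.03,30,0,0,-0.08,0.03,30,0,0,-0.08,0.03,30]';python3 -m inch '[0,0,-0.06,0,30,0,0,-0.06,0,30,0,0,-0.06,0,30]'
```

```text
clock: 21.57
tcp_pos: [0.4099, -0.0748, 0.0059]
tcp_rot: [0.597, 3.084, -0.0]
contact_force: [-1.3, 0.5, -1.7]
finger_gap: 0.426
grasp_force: 60.5
clock: 21.82
tcp_pos: [0.4099, -0.0748, 0.0056]
tcp_rot: [0.597, 3.083, -0.001]
contact_force: [-1.3, 0.6, 14.9]
finger_gap: 0.427
grasp_force: 62.4
```

Contact. Release, rise, move aside to (about) the right-hand free area, and measure.

```bash
python3 -m inch '[0,0,0.06,0,30,0,0,0.06,0,45,0,0,0.06,0,60,0,0,0.06,0,60,0,0,0.06,0,60,0,0,0.06,0,60]'; python3 -m inch '[0,0,1,0,60,0,0,2.5,0,60,0,0,4,0,60,0,0,6,0,60,1,-4,6,0,60,1.5,-8,6,0,60,2,-10,6,0,60,2,-10,6,0,60]'; python3 m.py | grep green; python3 - <<'E'
from h import *
im,d=vision.read_camera("top"); im=im[:,:,::-1]
cv2.imwrite("pics/b2.png",np.hstack([ortho("top",im,z,.36,.54,-.17,-.01,2500) for z in(.024,.006)]))
E
```

```text
clock: 22.32
tcp_pos: [0.4097, -0.0748, 0.0056]
tcp_rot: [-0.597, -3.084, -0.0]
contact_force: [0.6, 1.3, 0.2]
finger_gap: 0.703
grasp_force: 0.0
clock: 22.98
tcp_pos: [0.4429, -0.2394, 0.1546]
tcp_rot: [0.596, 3.084, -0.001]
contact_force: [1.1, -0.1, -0.0]
finger_gap: 0.701
grasp_force: 0.0
green [433 127  17  17 238] [440.8 135.3] ztop 0.050 centroid@z [ 0.7003 -0.254   0.05  ] ext [0.035 0.032 0.   ] topmid [ 0.7014 -0.2545  0.0481] [0.036 0.033 0.009]
green [436 156  16  14 200] [443.7 162.3] ztop 0.050 centroid@z [ 0.6427 -0.2569  0.0501] ext [0.028 0.031 0.   ] topmid [ 0.5473 -0.1148  0.4558] [0.219 0.317 0.823]
green [356 237  21  20 281] [366.  246.4] ztop 0.026 centroid@z [ 0.4705 -0.0975  0.026 ] ext [0.039 0.042 0.   ] topmid [ 0.4641 -0.0375  0.4419] [0.053 0.163 0.85 ]
green [346 264  22  21 304] [356.2 273.9] ztop 0.026 centroid@z [ 0.414  -0.0762  0.0257] ext [0.041 0.043 0.   ] topmid [ 0.4138 -0.077   0.0223] [0.041 0.043 0.013]
```

View pics/b2.png

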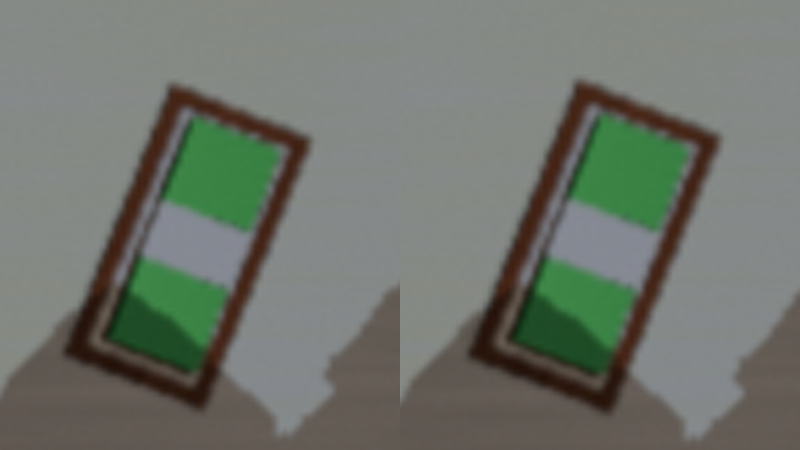

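The pack lies flat inside the outline: its top centre at (195,244) is (0.442,-0.088), matching the board centre, and the yaw matches too. The upper packs are still in the dispenser. Handing in.

```bash
python3 -m inch '[0,0,0,0,60,0,0,0,0,60,0,0,0,0,60,0,0,0,0,60]' | head -1; python3 m.py | grep -E "^(blue|red|yellow)" | cut -c1-110; python3 -c "
from cell import order; print(order.close_job())"
```

```text
clock: 23.42
blue [  38  137   53   60 1076] [ 58.9 165.3] ztop 0.036 centroid@z [0.6453 0.5639 0.0361] ext [0.131 0.115 0.
blue [167 158  41  39 848] [187.9 177.7] ztop 0.068 centroid@z [0.6094 0.2698 0.0685] ext [0.08  0.084 0.   ] 
yellow [ 312  153   40   40 1115] [331.3 172.7] ztop 0.068 centroid@z [ 0.6181 -0.0243  0.0679] ext [0.081 0.0
yellow [373 153  29  28 627] [387.  166.4] ztop 0.006 centroid@z [ 0.6457 -0.151   0.005 ] ext [0.06  0.061 0.
red [122 237  46  40 919] [143.7 255.8] ztop 0.081 centroid@z [0.4494 0.3492 0.0811] ext [0.077 0.091 0.   ] t
the job is handed in; nothing more can be done
None
```

The job is handed in at about 23.5 s on the robot's clock: both tumblers and the jar stand upright on their own coasters within about 2 mm of centre by camera, the drawn pack lies flat in the board's outline along its length, and the packs above stayed in the dispenser.

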